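Open the sampling bay sash to its mark and load the sample tray

ROBOT

A 6-joint arm with a two-finger parallel gripper is mounted at the origin on the work surface. World frame = base frame: x ahead of the robot, y to its left, z up, the work surface at z = 0. Lengths are in m, angles in rad, forces in N, time in s.
With the tool pointing down it reaches from about 0.35 to 0.775 m from the base axis. Payload 5.5 kg.
Tool frame: the origin (TCP) lies midway between the tips of the shut fingers; the grasp point (between the pads) lies 19 mm behind it; z points along the fingers, y is the line along which they close (so a half turn about z gives the same grasp; the last joint's range is limited). The gripper opens to 85 mm and grips with 20 to 120 N. Pads are 22 mm wide; open, the fingers measure 114 mm over their backs; the gripper's body (76 mm by 85 mm) begins 54 mm behind the grasp point. The pads swing forward as they close: fully open they stand 13 mm farther back than shut.
Start: joints at [-1.358, 0.313, 0.046, 1.304, 0, 1.431], TCP at [0.199, -0.54, 0.231] pointing down, gripper open.
Joint ranges: [-2.76, 2.76], [-0.86, 1.69], [-1.03, 1.26], [-2.2, 2.34], [-1.47, 1.5], [-3.14, 3.14]. Speed limits (rad/s): [2.57, 2.57, 3.14, 3.14, 3.14, 3.14].

INTERFACE

Orientations are given as a unit quaternion [w, x, y, z].
In Python, from workcell import telemetry, imaging, env gives the robot as it stands. The module is installed in compiled form; this text tells all that it offers.
- The arm moves only by the tool step_arm, never from a script. Its argument "moves" is a list of rows, each a list of 3 entries, a list of its own where there are three numbers: the shift along the tool's x, y, z in mm, then the turn, a rotation vector about the tool's x, y, z in rad, then the finger opening in mm, from 0 to 85.4. A call has 1 to 8 rows; each row is the pose to reach, as a shift and turn from the pose commanded when the call began, along the tool's axes at that moment; what a row does not reach only later rows make up. A row lasts 1/12 s, in which the tool goes at most 41.7 mm and 7.16 degrees, less where a joint would pass 70% of its speed; a pose out of reach is approached as far as the arm can. A call with a gripper value outside its range is refused whole. The fingers move at their own pace and stop on an object; "grip_force" is the grip in N (left out, the last holds). Time passes only in rows, so rows that repeat a pose let the fingers close. It gives the time, the measured TCP pose, the force, the opening and the grip force at its end, in the units of the state.
- telemetry.get_state(): the state, without advancing time (a new reading comes with each control period).
- imaging.read_camera(name): name is "side" or "top" or "wrist"; returns the picture (400x640x3 uint8, red, green, blue); there is no depth.
- imaging.camera_params(name): a dict with "camera_matrix" (3x3 intrinsics, pixels), "pose" (4x4, takes a point from camera to world coordinates). Camera axes: x right, y up, looking along -z (the intrinsics and any distortion apply to the point x, -y, -z); pixel columns grow to the right and rows downward; lengths in m; the calibration is good to about 2 mm. A picture is of the moment at which its call begins: read the wrist's pose just before it. camera_params takes no time and is no camera call; for the wrist camera it gives the pose at the moment of the call.
- env.hand_in(): hands the job in; it is judged then, once.
The state is a dict: "clock": time; "joint_pos": joint angles; "qvel": joint speeds; "tau": joint torques, N m; "tcp_pos": TCP position; "orientation": TCP orientation; "wrist_force": force on the tool from outside, world axes, zero at the start; "ft_torque": the same for the moment, N m; "finger_gap": finger opening in m; "grip_force": force on a finger pad.
Only numpy, scipy, OpenCV 4.12 (cv2) and the standard library are available. Lean on these libraries where they do the work, as an engineer would, in place of code of your own. Each camera call takes 0.05 s, during which the arm holds its last target. There are 200 camera calls.

TASK

Raise the clear sash of the sampling bay by pushing up under the ledge along its lower edge until the ledge is level with the black pointer on the left post. Then slide the sample tray along its guide rails under the raised sash until it is fully home against the stop, keeping it upright and leaving the sash level with the pointer. Leave the other things on the bench where they are.

Things in the scene. Friction and masses are not known exactly. Their poses are not given: they have to be found in the camera images.
- bay: Fixed sampling bay, place and yaw vary. Origin on the bench, midway between its two 24 mm square, 460 mm high aluminium posts (centres at y = +-205 mm), in the sash's plane; +x points into the bay (away from the robot), y left, z up. Two guide rails for the tray, 8 mm wide, 10 mm high, lie along x at y = +-52.5 mm, from x = -200 to +50 mm. A steel block 55 mm high lies behind them.
- stop (a point): The tray's stop: middle of the near face, on the bench, of a steel bar 22 mm high that joins the far ends of the guide rails (bay x = +50 mm, y = 0).
- sash (a joint): Height of the clear sliding sash above its lowest position, in m (0 to 0.190, up positive). It runs vertically between the posts and is counterbalanced: it stays at whatever height it is left, and up to about 6 N moves it up or down. The ledge's underside is 70 mm + this value above the bench.
- ledge (a point): Middle of the front lower edge of the sash's ledge (bay x = -42 mm, y = 0, height of its underside). The ledge is a flat aluminium bar 370 mm long (y), 12 mm thick, jutting 39 mm towards the robot from the lower edge of the 6 mm pane; its underside is free, 70 to 95 mm above the bench at the start. The pane's top is 194 mm above the underside.
- mark (a point): Height mark: front lower edge of the black pointer, a fixed collar on the left (+y) post with a blade 28 mm wide, 12 mm thick (like the ledge), beside the ledge's left end (bay x = -42, y = +205 mm). Ledge and pointer are level when ledge and mark have equal height; 150 to 210 mm above the bench.
- tray: Grey tray, 155 mm long (x), 90 mm wide, about 0.6 kg, loose on the bench between the rails (3.5 mm play each side), in front of the sash. Origin: centre of its underside; +x points into the bay. Base 8 mm thick. At x = 56 mm stand three amber bottles, fixed in it, 26 mm thick, tops at 104 mm: too tall for the lowered sash. Home, its far end (x = 77.5 mm) touches the stop: 95 to 120 mm to go.
- tab (a point): Middle of the foot of the near face of the tray's upright grip tab (tray x = -77.5 mm, y = 0, at its underside). The tab is 70 mm wide (y), 10 mm thick (x), its top 62 mm above the bench; the tray behind it is bare, 8 mm high, for 72 mm. With the tray home this face is 155 mm short of the stop, 63 mm nearer the robot than the ledge's front edge.
- solvent_bottle: Bystander: capped round bottle, 64 mm across, 130 mm high, origin at the centre of its underside.
- vial_box: Bystander: open cardboard box with dividers, 100 x 130 x 45 mm, origin at the centre of its underside.
- wrench: Bystander: steel wrench lying on the bench, origin at its underside.
- beaker: Bystander: white open cup, 72 mm across, 85 mm high, origin at the centre of its underside.
Not all that is in view belongs to the job. Of the things that look like the tray, the middle-sized one is meant.

How it is judged:
On the way, in this order (a step that is already met when the one before it is completed fails the run):
1. the sash has been raised level with the pointer (within 10 mm), the tray still outside (z of ledge in the frame of mark between -0.01 and 0.01 m and x of tray in the frame of bay below -0.08 m), for 0.2 s.
2. the tray is fully home (within 8 mm of the stop) (x of tray in the frame of bay above -0.0355 m and z of tray in the frame of bay below 0.006 m), for 0.2 s.
At the end, for the whole second after the job is handed in: The ledge is level with the pointer within 10 mm, the tray lies flat between its rails with its far end within 8 mm of the stop, and sash and tray are at rest (all of step 2 and z of ledge in the frame of mark between -0.01 and 0.01 m and linear speed of tray below 0.01 m/s and velocity of joint sash between -0.005 and 0.005 m/s); the robot touches nothing.
It fails at once if the tray is tipped by more than about 17 degrees (angle between tray's own z axis and vertical above 0.3 rad).
It fails at once if a bystander is moved by more than 30 mm (distance of any of solvent_bottle, vial_box, wrench, beaker from where it was at the start of the episode above 0.03 m).
It also fails if it takes over 72 s, if anything falls off the work surface, if the arm or the gripper's body presses on something with over 40 N, if the wrist force passes 120 N, or if a joint passes its speed limit or range.

## Working session

There is one attempt and no reset: what is moved stays moved. The work goes in short steps, Python scripts to look and compute and a tool call to move; the robot and the scene stay as the last step left them, time stands still between calls to the robot, and variables do not carry over. Pictures are saved under pics/ and viewed, at most 10 in all, crops included, and the job is handed in when it is done.

Besides the shell and the picture viewer there is one more tool, called after ">>>" as name(argument=value, ...) on one line, values as JSON. step_arm: Moves the arm, as the interface text tells. Its arguments: {"type":"object","properties":{"moves":{"type":"array"},"grip_force":{"type":"number"}},"required":["moves"]}

```bash
mkdir -p pics; cat > h.py <<'E'
import numpy as np, cv2
from workcell import telemetry, imaging, env
def snap(n,f):
    P=imaging.camera_params(n); im=imaging.read_camera(n)
    cv2.imwrite(f'pics/{f}.png',im[:,:,::-1]); return im,P
def ray(P,u,v):
    K=np.array(P['camera_matrix']);T=np.array(P['pose'])
    d=np.linalg.inv(K)@[u,v,1]; d=T[:3,:3]@(d*[1,-1,-1]); return T[:3,3],d
def atz(P,u,v,z):
    o,d=ray(P,u,v); return o+d*(z-o[2])/d[2]
def proj(P,p):
    K=np.array(P['camera_matrix']);T=np.array(P['pose'])
    c=T[:3,:3].T@(np.array(p)-T[:3,3])*[1,-1,-1]; q=K@c; return q[:2]/q[2]
def tri(P1,a,P2,b):
    o1,d1=ray(P1,*a);o2,d2=ray(P2,*b)
    s=np.linalg.lstsq(np.c_[d1,-d2],o2-o1,rcond=None)[0]
    x,y=o1+s[0]*d1,o2+s[1]*d2; return (x+y)/2,np.linalg.norm(x-y)
E
python3 - <<'E'
from h import *
a,P=snap('top','top0');b,Q=snap('side','side0')
for p in(P,Q): print(p.keys(),np.round(p['pose'],3).tolist(),np.round(p['camera_matrix'],1).tolist())
s=telemetry.get_state();print(s)
E
```

```text
dict_keys(['camera_matrix', 'pose']) [[0.012, 0.985, -0.17, 0.288], [-1.0, 0.013, 0.002, -0.008], [0.004, 0.17, 0.986, 1.619], [0.0, 0.0, 0.0, 1.0]] [[434.6, 0.0, 318.4], [0.0, 434.6, 202.1], [0.0, 0.0, 1.0]]
dict_keys(['camera_matrix', 'pose']) [[-0.837, 0.382, -0.391, -0.044], [-0.547, -0.564, 0.619, 0.889], [0.016, 0.732, 0.681, 1.117], [0.0, 0.0, 0.0, 1.0]] [[507.9, 0.0, 316.0], [0.0, 507.9, 198.5], [0.0, 0.0, 1.0]]
{'clock': 0.1, 'joint_pos': array([-1.35761597e+00,  3.13959429e-01,  4.50677125e-02,  1.30363805e+00,
       -7.47900260e-06,  1.43123437e+00]), 'qvel': array([ 0.00171491, -0.00251621,  0.00244071,  0.00128774,  0.00012858,
       -0.00032372]), 'tau': array([ 2.58110711e-03, -4.81725848e+01,  2.99244082e+01,  1.28632021e-02,
       -1.05992426e-04,  1.52001138e-05]), 'tcp_pos': array([ 0.19855263, -0.53911518,  0.23046848]), 'orientation': array([-8.65995365e-04,  9.84486513e-01,  1.75458125e-01, -3.56330367e-05]), 'wrist_force': array([ 0.14650684, -0.17323933,  1.38866889]), 'ft_torque': array([-0.00172856,  0.03038048,  0.04612672]), 'grip_force': 0.0, 'finger_gap': 0.08544351673797133}
```

View pics/top0.png

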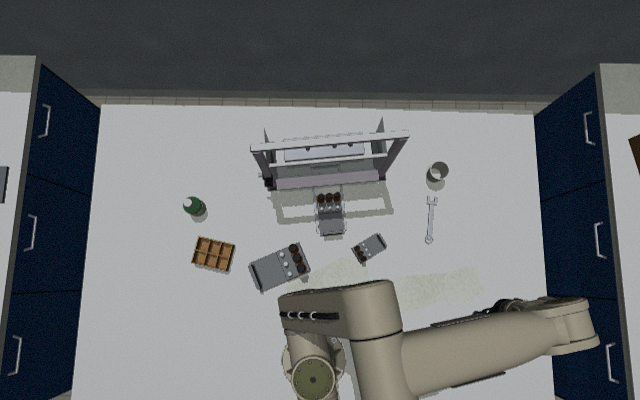

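View pics/side0.png

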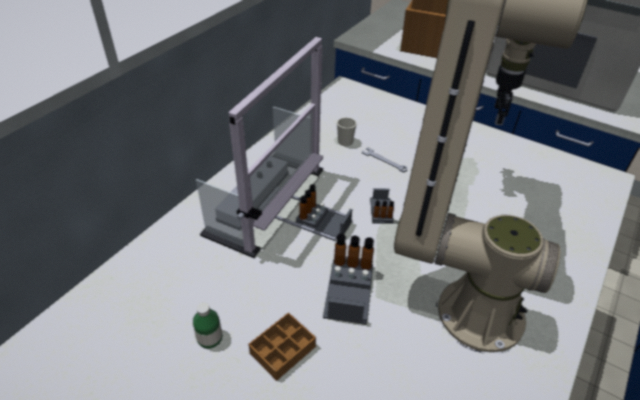

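The top view shows three tray-like things: a large one at (280,267), a middle-sized one at (330,213) and a small one at (370,248). The middle one fits, because it lies between the rails in front of the sash. The side view shows the pointer near (252,213) and the ledge running from (255,215) to (322,160). I'll enlarge both views to confirm.

```bash
python3 - <<'E'
import cv2
a=cv2.imread('pics/top0.png')[115:265,240:440]; cv2.imwrite('pics/topc.png',cv2.resize(a,None,fx=4,fy=4,interpolation=cv2.INTER_CUBIC))
a=cv2.imread('pics/side0.png')[90:270,190:390]; cv2.imwrite('pics/sidec.png',cv2.resize(a,None,fx=3.3,fy=3.3,interpolation=cv2.INTER_CUBIC))
E
```

```text
(no output)
```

View pics/topc.png

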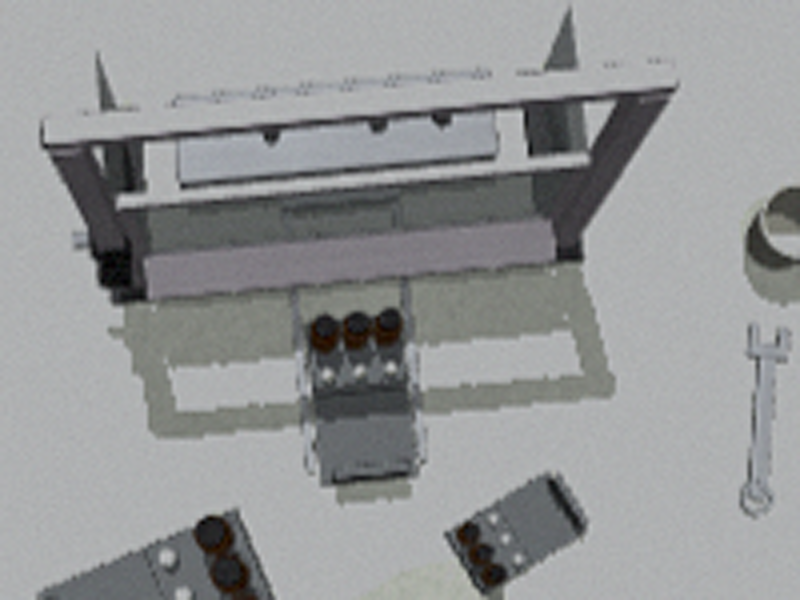

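View pics/sidec.png

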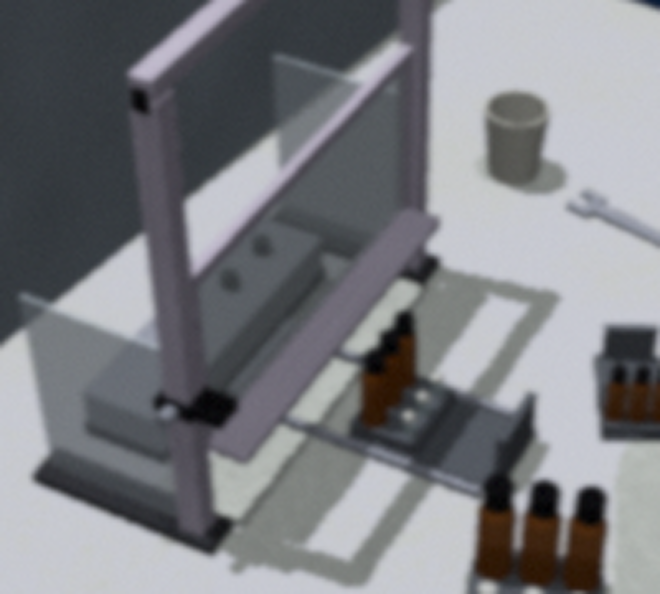

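The crop confirms it: the middle-sized tray sits between the rails with its bottles at about (357,330) in the top crop. The pointer is at about (215,410) and the ledge's front-left corner at about (250,458) in the side crop. Next I fit the bay pose, sash height, mark height and tray position, and draw the result over the images.

```bash
cat > fit.py <<'E'
from h import *
from scipy.optimize import least_squares
P=imaging.camera_params('top');Q=imaging.camera_params('side')
t=lambda u,v:(240+(u+.5)/4-.5,115+(v+.5)/4-.5)
s=lambda u,v:(190+(u+.5)/3.3-.5,90+(v+.5)/3.3-.5)
def W(b,p):
    c,n=np.cos(b[2]),np.sin(b[2]); return np.array([b[0]+c*p[0]-n*p[1],b[1]+n*p[0]+c*p[1],p[2]])
def pts(b): # b: x,y,yaw,ledge z,mark z,tray x
    L,M,T=b[3],b[4],b[5]
    return [(P,t(150,299),(-.042,.185,L)),(P,t(557,261),(-.042,-.185,L)),
    (Q,s(250,456),(-.042,.185,L+.012)),(Q,s(438,220),(-.042,-.185,L+.012)),
    (P,t(313,472),(-.2,.0525,.01)),(P,t(423,463),(-.2,-.0525,.01)),
    (P,t(332,476),(T-.0775,.035,.062)),(P,t(408,468),(T-.0775,-.035,.062)),
    (P,t(357,323),(T+.056,0,.104)),
    (Q,s(405,318),(T+.056,-.026,.104)),
    (Q,s(534,397),(T-.0775,-.035,.062)),
    (Q,s(237,402),(-.042,.191,M+.012)),(P,t(118,287),(-.042,.205,M+.006))]
f=lambda b:np.concatenate([proj(C,W(b,p))-u for C,u,p in pts(b)])
if __name__=='__main__':
    r=least_squares(f,[.55,0,0,.08,.17,-.15],loss='soft_l1'); print(np.round(r.x,4)); print(np.round(f(r.x).reshape(-1,2),1).tolist())
    b=r.x;np.save('b.npy',b);L,M,T=b[3:]
    def box(im,C,lo,hi,col):
        c=np.array([[x,y,z] for x in(lo[0],hi[0]) for y in(lo[1],hi[1]) for z in(lo[2],hi[2])])
        for i in range(8):
            for k in(1,2,4):
                if i^k>i: cv2.line(im,*[tuple(int(round((w*5))) for w in np.array(proj(C,W(b,c[j])))*1.0-o) for j in(i,i^k)],col,1)
    for C,n,o,w in((P,'top0',np.array([240,125]),(160,120)),(Q,'side0',np.array([225,130]),(150,118))):
        im=cv2.imread(f'pics/{n}.png')[o[1]:o[1]+w[1],o[0]:o[0]+w[0]];im=cv2.resize(im,None,fx=5,fy=5,interpolation=cv2.INTER_CUBIC)
        box(im,C,(-.042,-.185,L),(-.003,.185,L+.012),(0,0,255))
        box(im,C,(-.042,.191,M),(-.012,.219,M+.012),(0,255,0))
        box(im,C,(T-.0775,-.035,0),(T-.0675,.035,.062),(255,0,0))
        for y in(-.205,.205): box(im,C,(-.012,y-.012,0),(.012,y+.012,.46),(255,255,0))
        for y in(-.0525,.0525): box(im,C,(-.2,y-.004,0),(.05,y+.004,.01),(255,0,255))
        cv2.imwrite(f'pics/o_{n}.png',im)
E
python3 fit.py
```

```text
[ 0.657  -0.0394  0.1077  0.0817  0.152  -0.1367]
[[-0.6, 0.5], [-0.5, 0.5], [-0.7, 0.5], [1.4, -0.7], [-0.6, -0.7], [-0.0, -1.1], [-0.1, 0.3], [0.3, 0.4], [-0.0, -0.9], [-0.4, -0.6], [1.4, -1.9], [0.7, 0.1], [-0.4, -0.4]]
```

View pics/o_side0.png

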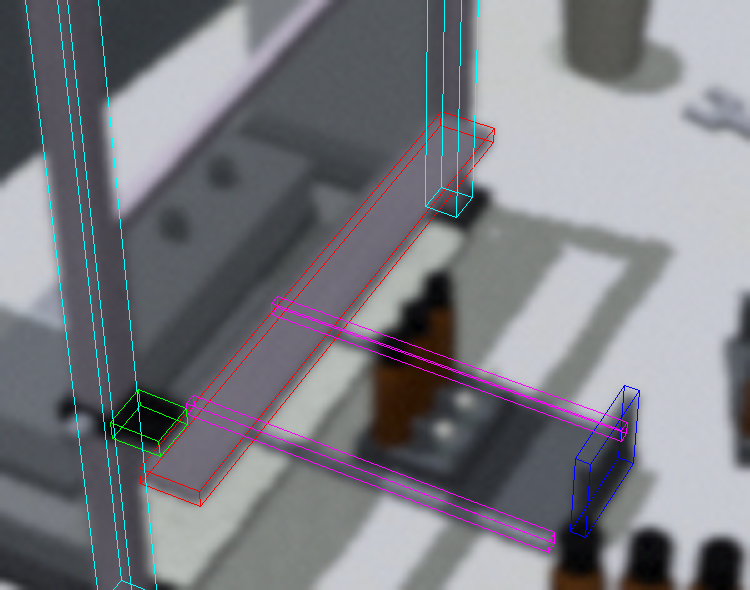

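View pics/o_top0.png

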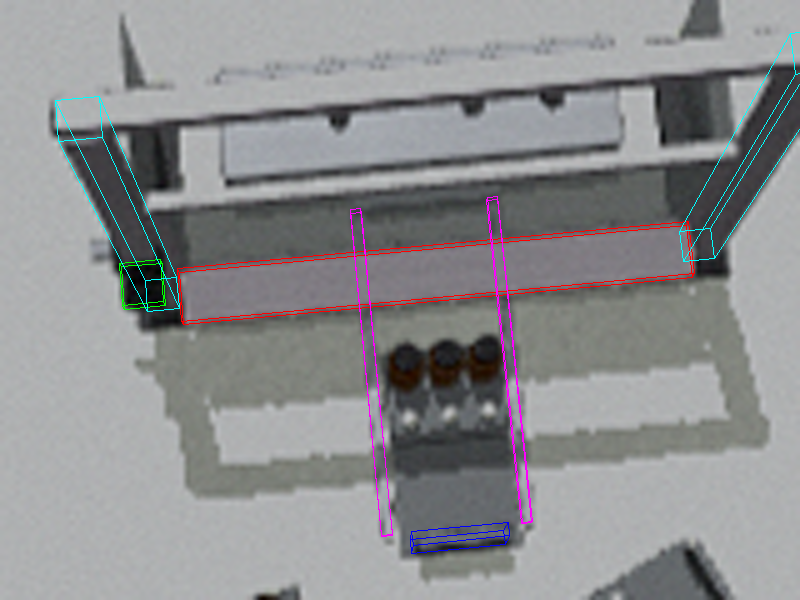

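The overlays agree within a pixel or two. The ledge is at about z=82 mm, the mark at about 152 mm, and the tray at bay x≈-137 mm. Next I locate the neighbouring objects and work out the approach, with the tool tilted 30° below horizontal, to the right of the tray.

```bash
cat >> h.py <<'E'
from scipy.spatial.transform import Rotation as R
def B():
    b=np.load('b.npy');return b
def bay(p):
    b=B();c,n=np.cos(b[2]),np.sin(b[2]);return np.array([b[0]+c*p[0]-n*p[1],b[1]+n*p[0]+c*p[1],p[2]])
def unbay(w):
    b=B();c,n=np.cos(b[2]),np.sin(b[2]);d=np.array(w[:2])-b[:2];return np.array([c*d[0]+n*d[1],-n*d[0]+c*d[1],w[2]])
def ori(dep): # tool axis 'dep' deg below horizontal along bay +x, tool y = -bay y
    a=np.radians(dep);y=B()[2];Z=np.array([np.cos(a),0,-np.sin(a)]);Y=np.array([0,-1,0]);X=np.cross(Y,Z)
    return R.from_euler('z',y)*R.from_matrix(np.c_[X,Y,Z])
def cur():
    s=telemetry.get_state();q=s['orientation'];return s,R.from_quat([q[1],q[2],q[3],q[0]])
def go(p,dep):
    s,r=cur();t=ori(dep)
    print('shift',np.round(r.inv().apply(bay(p)-s['tcp_pos'])*1000,1),'rot',np.round((r.inv()*t).as_rotvec(),3),'clock',s['clock'],'F',np.round(s['wrist_force'],1))
    print('bay tcp',np.round(unbay(s['tcp_pos'])*1000,1))
E
python3 - <<'E'
from h import *
P=imaging.camera_params('top')
for n,u,v,z in(('small',354,258,.06),('small',362,264,.06),('small',387,244,.04),('small tray',376,234,.01),('large',252,267,.05),('large',302,243,.12),('large',310,272,.02),('large',262,290,.02),('beaker',437,172,.08),('wr',432,197,0),('wr',429,243,0)): 
    w=atz(P,u,v,z);print(n,np.round(w,3),'bay',np.round(unbay(w),3))
go((-.16,-.12,.2),30)
E
```

```text
small [ 0.356 -0.141  0.06 ] bay [-0.31  -0.068  0.06 ]
small [ 0.335 -0.169  0.06 ] bay [-0.334 -0.094  0.06 ]
small [ 0.409 -0.262  0.04 ] bay [-0.271 -0.195  0.04 ]
small tray [ 0.447 -0.227  0.01 ] bay [-0.228 -0.164  0.01 ]
large [0.32  0.223 0.05 ] bay [-0.307  0.297  0.05 ]
large [0.402 0.043 0.12 ] bay [-0.244  0.11   0.12 ]
large [0.305 0.016 0.02 ] bay [-0.344  0.093  0.02 ]
large [0.239 0.188 0.02 ] bay [-0.391  0.271  0.02 ]
beaker [ 0.67  -0.442  0.08 ] bay [-0.031 -0.401  0.08 ]
wr [ 0.592 -0.442  0.   ] bay [-0.108 -0.393  0.   ]
wr [ 0.417 -0.425  0.   ] bay [-0.28  -0.358  0.   ]
shift [ 418.5 -233.    31. ] rot [-0.13   1.042  0.221] clock 0.1 F [ 0.1 -0.2  1.4]
bay tcp [-509.5 -447.6  230.5]
```

>>> step_arm(moves=[[[209, -116, 0], [-0.065, 0.5, 0.11], 0], [[209, -116, 0], [-0.065, 0.5, 0.11], 0], [[209, -116, 0], [-0.065, 0.5, 0.11], 0], [[209, -116, 0], [-0.065, 0.5, 0.11], 0], [[209, -116, 0], [-0.065, 0.5, 0.11], 0], [[418, -233, 31], [-0.13, 1.042, 0.221], 0], [[418, -233, 31], [-0.13, 1.042, 0.221], 0], [[418, -233, 31], [-0.13, 1.042, 0.221], 0]])

```text
clock: 0.77
tcp_pos: [0.4164, -0.2863, 0.2178]
orientation: [-0.022, 0.903, 0.07, 0.424]
wrist_force: [2.2, -1.9, -0.9]
finger_gap: 0.0
grip_force: 0.0
```

```bash
python3 -c "
from h import *
go((-.16,-.12,.2),30)"
```

```text
shift [ 57.8 -95.9  94.2] rot [-0.019  0.171  0.038] clock 0.7667 F [ 2.2 -1.9 -0.9]
bay tcp [-265.7 -219.6  217.8]
```

>>> step_arm(moves=[[[58, -96, 94], [-0.019, 0.171, 0.038], 0], [[58, -96, 94], [-0.019, 0.171, 0.038], 0], [[58, -96, 94], [-0.019, 0.171, 0.038], 0], [[58, -96, 94], [-0.019, 0.171, 0.038], 0], [[58, -96, 94], [-0.019, 0.171, 0.038], 0], [[58, -96, 94], [-0.019, 0.171, 0.038], 0]])

```text
clock: 1.27
tcp_pos: [0.5125, -0.1784, 0.2039]
orientation: [-0.03, 0.867, 0.051, 0.495]
wrist_force: [-0.5, 0.6, -0.6]
finger_gap: -0.0001
grip_force: 0.0
```

```bash
python3 -c "
from h import *
go((-.13,-.12,.05),30)
s,r=cur();print(np.round(s['joint_pos'],2))"
```

```text
shift [-117.9   -2.4  102.9] rot [-0.01   0.01   0.005] clock 1.2667 F [-0.5  0.6 -0.6]
bay tcp [-158.5 -122.7  203.9]
[-0.93 -0.14 -1.03 -0.02  0.84  2.42]
```

```bash
python3 -c "
from h import *
go((-.1,-.12,.11),30)
go((-.09,-.12,.05),30)"
```

```text
shift [-51.   -2.1  98.2] rot [-0.01   0.01   0.005] clock 1.2667 F [-0.5  0.6 -0.6]
bay tcp [-158.5 -122.7  203.9]
shift [-97.6  -1.9 137.3] rot [-0.01   0.01   0.005] clock 1.2667 F [-0.5  0.6 -0.6]
bay tcp [-158.5 -122.7  203.9]
```

>>> step_arm(moves=[[[-51, -2, 98], [-0.01, 0.01, 0.005], 0], [[-51, -2, 98], [-0.01, 0.01, 0.005], 0], [[-51, -2, 98], [-0.01, 0.01, 0.005], 0], [[-75, -2, 118], [-0.01, 0.01, 0.005], 0], [[-98, -2, 137], [-0.01, 0.01, 0.005], 0], [[-98, -2, 137], [-0.01, 0.01, 0.005], 0], [[-98, -2, 137], [-0.01, 0.01, 0.005], 0]])

```text
clock: 1.85
tcp_pos: [0.6019, -0.1955, 0.053]
orientation: [-0.042, 0.874, 0.05, 0.482]
wrist_force: [0.9, 0.4, 0.3]
finger_gap: 0.0003
grip_force: 0.0
```

```bash
python3 - <<'E'
from h import *
go((-.02,-.12,.05),30)
s,r=cur();print(np.round(s['joint_pos'],2))
a,P=snap('side','s1'); cv2.imwrite('pics/s1c.png',cv2.resize(a[100:340,180:500,::-1],None,fx=2.4,fy=2.4,interpolation=cv2.INTER_CUBIC))
E
```

```text
shift [ 24.6 -28.2  46. ] rot [-0.031  0.038 -0.011] clock 1.85 F [0.9 0.4 0.3]
bay tcp [ -71.5 -149.3   53. ]
[-0.78  0.4  -1.03 -0.62  0.74  2.56]
```

View pics/s1c.png

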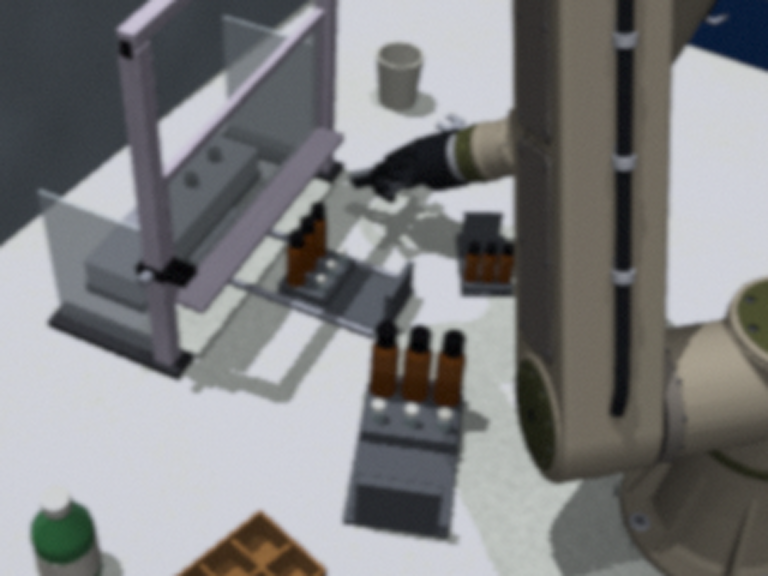

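The side view shows the closed gripper low in front of the right half of the ledge, at about (365,180) and clear of everything. I insert it under the ledge.

```bash
python3 -c "
from h import *
go((-.08,-.14,.04),30);go((-.016,-.14,.04),30)"
```

```text
shift [-17.5  -9.6   0.7] rot [-0.03   0.036 -0.009] clock 1.9 F [ 0.4 -0.1  1. ]
bay tcp [ -71.1 -149.8   55. ]
shift [16.5 -8.3 54.9] rot [-0.03   0.036 -0.009] clock 1.9 F [ 0.4 -0.1  1. ]
bay tcp [ -71.1 -149.8   55. ]
```

>>> step_arm(moves=[[[-17, -10, 1], [0, 0, 0], 0], [[-17, -10, 1], [-0.03, 0.036, -0.009], 0]])

```text
clock: 2.07
tcp_pos: [0.6106, -0.2033, 0.0476]
orientation: [-0.034, 0.869, 0.053, 0.492]
wrist_force: [0.8, -0.1, 0.4]
finger_gap: 0.0002
grip_force: 0.0
```

```bash
python3 -c "
from h import *
go((-.016,-.14,.04),30)
s,r=cur();print(np.round(s['joint_pos'],2))"
```

```text
shift [ 18.1 -17.1  45.2] rot [-0.019  0.017  0.002] clock 2.0667 F [ 0.8 -0.1  0.4]
bay tcp [ -63.7 -158.    47.6]
[-0.78  0.44 -1.03 -0.7   0.74  2.57]
```

>>> step_arm(moves=[[[18, -22, 45], [-0.019, 0.017, 0.002], 0], [[18, -22, 45], [-0.019, 0.017, 0.002], 0], [[18, -22, 45], [-0.019, 0.017, 0.002], 0]])

```text
clock: 2.32
tcp_pos: [0.6574, -0.1743, 0.0409]
orientation: [-0.027, 0.864, 0.049, 0.501]
wrist_force: [-0.1, -0.3, -0.4]
finger_gap: 0.0004
grip_force: 0.0
```

```bash
python3 -c "
from h import *
go((-.016,-.14,.04),30);go((-.016,-.14,.12),30)
s,r=cur();print(np.round(s['joint_pos'],2))"
```

```text
shift [-1.8  5.7 -1.2] rot [-0.002 -0.003  0.004] clock 2.3167 F [-0.1 -0.3 -0.4]
bay tcp [ -14.1 -134.2   40.9]
shift [ 67.6   6.  -41. ] rot [-0.002 -0.003  0.004] clock 2.3167 F [-0.1 -0.3 -0.4]
bay tcp [ -14.1 -134.2   40.9]
[-0.65  0.52 -1.01 -0.86  0.64  2.7 ]
```

>>> step_arm(moves=[[[9, 0, -5], [0, 0, 0], 0], [[17, 0, -10], [0, 0, 0], 0], [[23, 0, -13], [0, 0, 0], 0], [[29, 0, -17], [0, 0, 0], 0], [[35, 0, -20], [0, 0, 0], 0], [[35, 0, -20], [0, 0, 0], 0]])

```text
clock: 2.82
tcp_pos: [0.656, -0.1753, 0.0819]
orientation: [-0.026, 0.864, 0.048, 0.5]
wrist_force: [-2.6, -0.3, -2.2]
finger_gap: -0.0002
grip_force: 1.4
```

```bash
python3 - <<'E'
from h import *
from fit import W
go((-.016,-.134,.12),30)
s,r=cur();print(np.round(s['joint_pos'],2))
a,P=snap('side','s2'); b=B()
for d in(0,10,20,30,40,50):print(d,np.round(proj(P,W(b,(-.042,.185,b[3]+.012+d/1000))),1))
cv2.imwrite('pics/s2c.png',cv2.resize(a[120:250,230:350,::-1],None,fx=4.5,fy=4.5,interpolation=cv2.INTER_CUBIC))
E
```

```text
shift [ 32.8  -1.  -19.3] rot [ 0.001 -0.003  0.003] clock 2.8167 F [-2.6 -0.3 -2.2]
bay tcp [ -15.6 -135.1   81.9]
[-0.65  0.4  -0.99 -0.72  0.64  2.7 ]
0 [264.8 228.3]
10 [264.6 225.8]
20 [264.4 223.3]
30 [264.2 220.7]
40 [264.  218.1]
50 [263.8 215.5]
```

View pics/s2c.png

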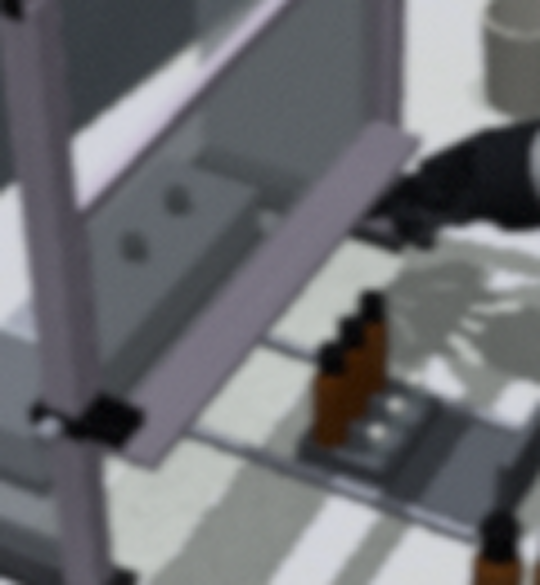

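The pane is rising. The ledge's front-left corner is at (157,463) in the crop, about 22 mm above its start, with about 48 mm left to the pointer at (120,420). I raise most of that now.

>>> step_arm(moves=[[[9, 0, -5], [0, 0, 0], 0], [[17, 0, -10], [0, 0, 0], 0], [[26, 0, -15], [0, 0, 0], 0], [[32, 0, -18], [0, 0, 0], 0], [[36, 0, -21], [0, 0, 0], 0], [[36, 0, -21], [0, 0, 0], 0]])

```text
clock: 3.37
tcp_pos: [0.6563, -0.1754, 0.1232]
orientation: [-0.026, 0.864, 0.048, 0.501]
wrist_force: [-3.3, 0.7, -1.5]
finger_gap: 0.0001
grip_force: 1.2
```

```bash
python3 - <<'E'
from h import *
from fit import W
go((-.016,-.135,.12),30)
a,P=snap('side','s3'); w,Q=snap('wrist','w3'); b=B()
A=cv2.resize(a[190:240,240:300,::-1],None,fx=10,fy=10,interpolation=cv2.INTER_CUBIC)
for y in (-.185,.185,.191,.219):
  for L in(b[3]+.0625,b[4]): print(y,np.round(proj(P,W(b,(-.042,y,L+.012))),1),np.round(proj(P,W(b,(-.042,y,L))),1))
cv2.imwrite('pics/s3c.png',A)
E
```

```text
shift [-3.1 -0.2  1. ] rot [ 0.001 -0.003  0.003] clock 3.3667 F [-3.3  0.7 -1.5]
bay tcp [ -15.3 -135.2  123.2]
-0.185 [324.3 140. ] [324.2 143.1]
-0.185 [324.4 138. ] [324.3 141.1]
0.185 [263.5 212.2] [263.8 215.4]
0.185 [263.4 210.2] [263.6 213.3]
0.191 [262.4 213.6] [262.6 216.8]
0.191 [262.2 211.5] [262.5 214.7]
0.219 [256.8 220.2] [257.1 223.3]
0.219 [256.7 218.1] [256.9 221.3]
```

View pics/s3c.png

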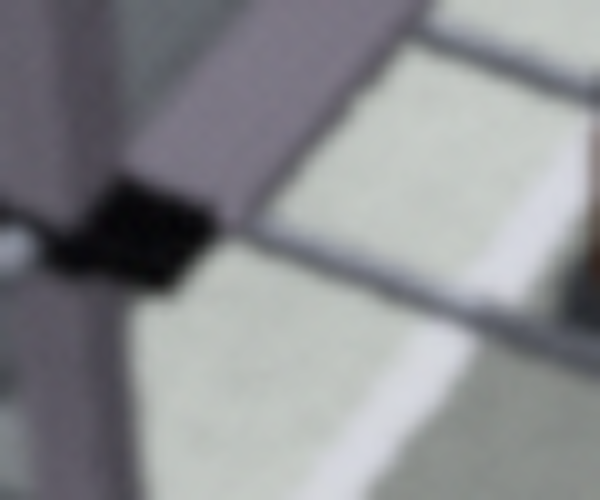

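In the crop the pointer's lower edge, (215,240) to (165,293), lies about 2.4 px above the extended lower edge of the ledge, which is about 8–9 mm. I raise that much, then measure the two edges sub-pixel.

>>> step_arm(moves=[[[4, 0, -2], [0, 0, 0], 0], [[7, 0, -4], [0, 0, 0], 0], [[7, 0, -4], [0, 0, 0], 0], [[7, 0, -4], [0, 0, 0], 0]])

```text
clock: 3.8
tcp_pos: [0.6566, -0.1753, 0.131]
orientation: [-0.026, 0.864, 0.048, 0.501]
wrist_force: [-1.7, -0.3, -1.9]
finger_gap: 0.0004
grip_force: 1.1
```

```bash
cat > edge.py <<'E'
from h import *
from fit import W
def edges(n=4,name='s4'):
    P=imaging.camera_params('side');b=B()
    im=np.mean([imaging.read_camera('side').astype(float).mean(2) for _ in range(n)],0)
    cv2.imwrite(f'pics/{name}.png',im)
    out=[]
    def z_at(y):  # half-level crossing, scanning a candidate lower-front-edge height
        zs=np.arange(.120,.185,.0005)
        uv=np.array([proj(P,W(b,(-.042,y,z))) for z in zs],np.float32)
        v=cv2.remap(im.astype(np.float32),uv[:,:1],uv[:,1:],cv2.INTER_LINEAR).ravel()
        g=np.gradient(cv2.GaussianBlur(v[:,None],(1,9),0).ravel())
        i=np.argmin(g); lo,hi=v[min(i+10,len(v)-1)],v[max(i-14,0)]; m=(lo+hi)/2
        k=[j for j in range(max(i-14,0),min(i+14,len(v)-1)) if v[j]>=m>v[j+1]]
        return zs[k[0]]*1000 if k else np.nan, lo,hi
    for y in (.1,.12,.13,.14,.15,.16,.17,.196,.2,.205,.21,.214): print(y,np.round(z_at(y),1))
edges()
E
python3 edge.py; python3 -c "
from h import *
go((-.016,-.135,.12),30)"
```

```text
0.1 [150.  102.5 179. ]
0.12 [152.  100.4 176.5]
0.13 [149.  119.5 183.5]
0.14 [150.  113.2 183.5]
0.15 [153.5  97.3 162.5]
0.16 [121.  120.5 140.9]
0.17 [130.5 111.4 185.3]
0.196 [158.5  59.1 173.7]
0.2 [160.   43.1 168. ]
0.205 [161.   36.7 162.6]
0.21 [161.5  34.5 153.6]
0.214 [160.5  47.1 164.4]
shift [-10.   -0.2   4.5] rot [ 0.    -0.003  0.003] clock 4.0 F [-2.1  0.5 -0.9]
bay tcp [ -14.9 -135.1  130.9][ WARN:0@1.955] global loadsave.cpp:1063 imwrite_ Unsupported depth image for selected encoder is fallbacked to CV_8U.
```

```bash
python3 - <<'E'
from h import *
from fit import W
P=imaging.camera_params('side');b=B()
im=cv2.imread('pics/s4.png');s=20
A=cv2.resize(im[198:226,250:288],None,fx=s,fy=s,interpolation=cv2.INTER_CUBIC)
def L(y0,y1,z,c):
    q=[tuple(int(v) for v in (np.array(proj(P,W(b,(-.042,y,z))))-[250,198]+.5)*s) for y in(y0,y1)];cv2.line(A,*q,c,1)
L(.05,.185,.1505,(0,0,255));L(.05,.185,.1625,(0,0,255));L(.191,.219,.1605,(0,255,0));L(.191,.219,.1725,(0,255,0))
cv2.imwrite('pics/s4c.png',A)
E
```

```text
(no output)
```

View pics/s4c.png

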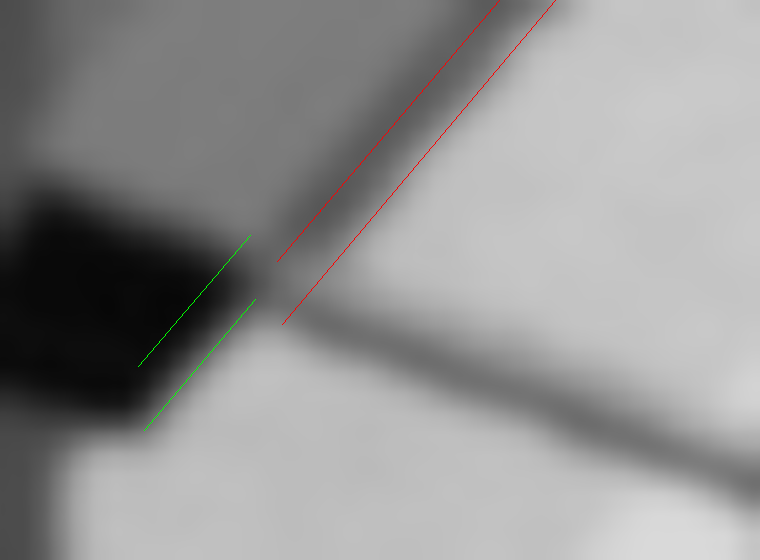

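The pointer's lower edge measures about 160 mm and the ledge's about 152 mm. I raise 7 mm more, then check with the sub-pixel edge measurement.

>>> step_arm(moves=[[[3, 0, -2], [0, 0, 0], 0], [[6, 0, -4], [0, 0, 0], 0], [[6, 0, -4], [0, 0, 0], 0], [[6, 0, -4], [0, 0, 0], 0]])

```text
clock: 4.33
tcp_pos: [0.6558, -0.1751, 0.1381]
orientation: [-0.026, 0.864, 0.048, 0.501]
wrist_force: [-3.0, -0.5, -2.0]
finger_gap: 0.0
grip_force: 1.1
```

```bash
sed -i "s/^edges()/edges(4,'s5')/" edge.py; python3 edge.py 2>/dev/null; python3 -c "
from h import *
go((-.016,-.135,.12),30)
P=imaging.camera_params('wrist');print(np.round(P['pose'],3),np.round(P['camera_matrix'],0))
o,d=ray(P,320,200);print(unbay(o),d)
for p in((-.042,.205,.16),(-.042,-.1,.16),(-.042,.185,.16)):print(proj(P,bay(p)))
"
```

```text
0.1 [150.5  99.9 179.7]
0.12 [152.5  95.9 176.5]
0.13 [149.  116.8 184.3]
0.14 [150.  109.7 183.3]
0.15 [154.   89.1 162.6]
0.16 [121.  121.2 141.5]
0.17 [130.5 112.1 186.2]
0.196 [158.5  55.8 171. ]
0.2 [160.   43.2 168.4]
0.205 [161.   36.7 162.8]
0.21 [162.   33.5 153.3]
0.214 [160.5  47.  164.4]
shift [-15.8   0.1   8.6] rot [ 0.    -0.003  0.003] clock 4.5333 F [-1.3  0.6 -0.7]
bay tcp [ -15.6 -134.9  137.9]
[[ 0.109  0.729 -0.675  0.571]
 [-0.994  0.081 -0.072 -0.184]
 [ 0.002  0.679  0.734  0.274]
 [ 0.     0.     0.     1.   ]] [[342.   0. 316.]
 [  0. 342. 200.]
 [  0.   0.   1.]]
[-0.10074223 -0.1343735   0.27375681] [ 0.67711132  0.06000985 -0.73353192]
[-628.95314978  293.11145387]
[219.86390098 294.78579021]
[-573.17549439  293.22147823]
```

```bash
python3 - <<'E'
from h import *
a=cv2.imread('pics/s4.png');b=cv2.imread('pics/s5.png');s=10
c=[cv2.resize(cv2.resize(i[196:226,250:288],None,fx=s,fy=s,interpolation=cv2.INTER_CUBIC),None,fx=1,fy=1) for i in(a,b)]
cv2.imwrite('pics/cmp.png',np.hstack(c))
d=cv2.absdiff(a,b)[:,:,0];print(d[130:230,230:350].max(), np.argwhere(d[130:230,230:350]>25)[:10])
E
```

```text
131 [[ 0 29]
 [ 0 30]
 [ 0 31]
 [ 0 32]
 [ 0 33]
 [ 0 35]
 [ 0 36]
 [ 0 37]
 [ 1 28]
 [ 1 29]]
```

View pics/cmp.png

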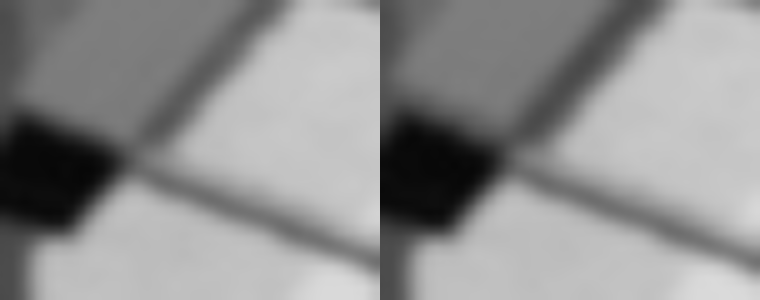

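```bash
python3 - <<'E'
from h import *
from fit import W
P=imaging.camera_params('side');b=B()
ims={n:cv2.imread(f'pics/{n}.png').mean(2).astype(np.float32) for n in('side0','s2','s3','s4','s5')}
def prof(n,x,y,zs):
    uv=np.array([proj(P,W(b,(x,y,z))) for z in zs],np.float32)
    return cv2.remap(ims[n],uv[:,:1],uv[:,1:],cv2.INTER_LINEAR).ravel().astype(int)
zs=np.arange(.06,.2,.005);print('z',(zs*1000).astype(int))
for y in(.12,.15):
  for n in ims: print(y,n,prof(n,-.042,y,zs))
zs=np.arange(.24,.40,.005);print('z',(zs*1000).astype(int))
for n in ims: print('top',n,prof(n,-.003,.10,zs))
for n in ims: print('top',n,prof(n,-.003,-.0,zs))
E
```

```text
z [ 60  65  70  75  80  85  90  95 100 105 110 115 120 125 130 135 140 145
 150 155 160 165 170 175 180 185 190 195 200]
0.12 side0 [180 173 150 117 105 114 115 106 105 113 114 113 113 114 113 113 112 113
 114 111 106  99  92  85  85  86  82  70  62]
0.12 s2 [189 182 161 126 119 146 169 184 188 180 156 128 112 116 121 121 121 121
 122 120 120 121 119 121 118 112  97  82  69]
0.12 s3 [192 185 163 128 120 150 172 188 193 195 197 195 194 195 195 195 190 178
 151 112 104 113 121 123 123 123 123 122 122]
0.12 s4 [192 186 163 128 121 150 172 188 194 196 197 196 193 195 196 196 191 179
 154 116  94  96 107 117 123 124 123 123 123]
0.12 s5 [193 186 164 129 122 150 173 188 195 196 197 196 194 195 197 196 191 179
 154 115  87  77  82 100 115 122 124 123 123]
0.15 side0 [180 179 177 175 165 144 116 103 106 111 115 114 114 114 114 114 115 114
 113 112 107 101  93  86  85  87  82  71  62]
0.15 s2 [191 190 188 187 188 188 186 185 178 146 106  97 104 115 121 123 121 122
 123 122 122 123 121 121 120 113  98  81  71]
0.15 s3 [194 192 191 191 191 191 190 189 185 163 124 114 146 173 186 188 185 172
 14
[... 1159 characters left out ...]
89  89  89  88  83  79  88 124 161 171 158 137 124 123 122 123 119 103
  90  83  81  81  81  85  97 101  69  58  58  58  59  58  58]
top s2 [ 96  96  95  96  95  97  95  95  95  89  84 102 144 177 178 155 131 111
  96  89  88  87  87  89 102 108  75  63  62  63  62  63  63]
top s3 [ 98  99  98  97  96  97  97  97  97  97  97  97  97  97  96  97  94  88
  83  93 135 176 176 137 116 111  76  65  64  63  64  64  64]
top s4 [ 98  97  97  98  98  97  97  98  98  97  97  98  98  97  97  97  95  91
  86  82  80 102 148 178 167 134  84  65  64  64  64  64  64]
top s5 [ 98  98  98  98  98  98  98  98  98  98  98  98  98  98  98  97  96  92
  88  85  83  81  89 130 169 171 124  80  66  64  64  64  64]
```

```bash
python3 - <<'E'
from h import *
from fit import W
P=imaging.camera_params('side');b=B()
ims={n:cv2.imread(f'pics/{n}.png').mean(2).astype(np.float32) for n in('side0','s2','s3','s4','s5')}
def prof(n,x,y,zs):
    uv=np.array([proj(P,W(b,(x,y,z))) for z in zs],np.float32)
    return cv2.remap(ims[n],uv[:,:1],uv[:,1:],cv2.INTER_LINEAR).ravel().astype(int)
zs=np.arange(.066,.14,.004);print('z',(zs*1000).astype(int))
for n in('side0','s2'):
  for y in(.16,.17,.175,.18,.1,.08,.06): print(n,y,prof(n,-.042,y,zs))
zs=np.arange(.14,.2,.004);print('z',(zs*1000).astype(int))
for y in(.196,.2,.205,.21,.214): print('ptr',y,prof('s3',-.042,y,zs),prof('side0',-.042,y,zs))
E
```

```text
z [ 66  70  74  78  82  86  90  94  98 102 106 110 114 118 122 126 130 134
 138]
side0 0.16 [180 179 176 171 160 142 122 107 104 109 112 113 113 113 114 114 114 114
 114]
side0 0.17 [181 180 177 171 158 141 123 109 105 107 111 112 113 113 114 115 115 115
 115]
side0 0.175 [181 181 181 175 160 138 118 108 105 108 111 112 112 113 114 115 115 116
 116]
side0 0.18 [178 180 180 177 166 143 118 103 104 109 111 112 113 113 112 115 114 115
 114]
side0 0.1 [158 171 177 172 160 141 123 109 104 108 111 112 113 113 113 113 114 113
 112]
side0 0.08 [183 181 179 173 161 144 122 110 106 108 111 111 112 112 113 114 113 113
 112]
side0 0.06 [185 185 184 178 168 147 121 104 102 107 110 112 112 114 113 114 113 113
 113]
s2 0.16 [191 190 189 187 186 186 187 187 184 178 166 144 120 107 108 114 119 121
 122]
s2 0.17 [191 190 190 189 187 186 187 188 186 180 168 149 125 110 109 117 120 121
 121]
s2 0.175 [191 191 191 189 189 186 185 185 185 180 168 149 126 110 109 116 119 120
 121]
s2 0.18 [189 191 190 190 190 188 186 186 184 180 167 147 127 111 108 115 121 119
 120]
s2 0.1 [169 183 189 191 191 193 194 193 
[... 250 characters left out ...]
 168 172 176 180 184 188 192 196]
ptr 0.196 [184 187 187 175 144  97  64  65  82 100 115 122 123 125 124] [114 115 112 104  88  67  55  50  55  65  76  83  83  77  66]
ptr 0.2 [186 184 185 177 151 107  60  35  40  62  94 117 121 123 124] [112 113 113 105  88  64  40  30  29  39  59  72  80  76  67]
ptr 0.205 [191 187 183 175 155 116  66  29  14  19  43  80 109 121 121] [114 115 112 107  91  67  37  18  11  14  25  45  61  68  65]
ptr 0.21 [189 189 186 173 151 114  69  33  16   9  13  28  61  97 116] [113 112 111 105  90  66  40  21  10   8   9  17  32  47  57]
ptr 0.214 [188 187 187 177 153 113  69  34  16  12   7   9  21  53  93] [112 113 111 106  90  65  39  21  12   8   8   9  14  25  41]
```

Profile measurements (no more pictures needed): the pointer's lower edge is at about 161 mm and the ledge is now at about 166 mm, some 5 mm high. I withdraw the fingers and press lightly on the ledge from above to take that out.

>>> step_arm(moves=[[[-5, 0, 3], [0, 0, 0], 0], [[-16, 0, -17], [0, 0, 0], 0], [[-28, 0, -37], [0, 0, 0], 0], [[-28, 0, -37], [0, 0, 0], 0]])

```text
clock: 4.87
tcp_pos: [0.6103, -0.1822, 0.1333]
orientation: [-0.025, 0.864, 0.048, 0.501]
wrist_force: [-0.2, -0.6, -0.5]
finger_gap: -0.0004
grip_force: 0.0
```

```bash
python3 -c "
from h import *
go((-.062,-.135,.207),30);go((-.03,-.135,.207),30)
s,r=cur();print(np.round(s['joint_pos'],2))"
```

```text
shift [ 63.8  -1.6 -36.8] rot [ 0.003 -0.005  0.004] clock 4.8667 F [-0.2 -0.6 -0.5]
bay tcp [ -61.7 -137.   133.3]
shift [79.7 -1.6 -9. ] rot [ 0.003 -0.005  0.004] clock 4.8667 F [-0.2 -0.6 -0.5]
bay tcp [ -61.7 -137.   133.3]
[-0.73  0.2  -1.03 -0.52  0.7   2.63]
```

>>> step_arm(moves=[[[32, 0, -18], [0, 0, 0], 0], [[64, 0, -37], [0, 0, 0], 0], [[64, 0, -37], [0, 0, 0], 0], [[64, 0, -37], [0, 0, 0], 0], [[80, -1, -9], [0, 0, 0], 0], [[80, -1, -9], [0, 0, 0], 0]])

```text
clock: 5.37
tcp_pos: [0.6448, -0.176, 0.2069]
orientation: [-0.025, 0.863, 0.049, 0.502]
wrist_force: [0.7, -0.7, 0.9]
finger_gap: 0.0001
grip_force: 0.0
```

```bash
cat > m.py <<'E'
from h import *
from fit import W
P=imaging.camera_params('side');b=B()
im=np.mean([imaging.read_camera('side').astype(float).mean(2) for _ in range(3)],0).astype(np.float32)
ref=cv2.imread('pics/s5.png').mean(2).astype(np.float32)
zs=np.arange(.26,.40,.0005)
def prof(i,y):
    uv=np.array([proj(P,W(b,(-.003,y,z))) for z in zs],np.float32)
    return cv2.remap(i,uv[:,:1],uv[:,1:],cv2.INTER_LINEAR).ravel()
# sash top rail shift against s5: peak position of rail's rising edge
for y in(.12,.1,.08,0):
    e=[]
    for i in(ref,im):
        v=prof(i,y); k=120+np.argmax(v[120:]*(zs[120:]>.32)); 
        lo=v[k-40:k].min(); m=(lo+v[k])/2
        j=[q for q in range(k-40,k) if v[q]<m<=v[q+1]][-1]; e.append(zs[j]*1000)
    print(y,e,round(e[1]-e[0],1))
E
python3 m.py; python3 -c "
from h import *
go((-.03,-.135,.187),30)"
```

```text
0.12 [np.float64(354.0000000000001), np.float64(354.0000000000001)] 0.0
0.1 [np.float64(354.0000000000001), np.float64(354.0000000000001)] 0.0
0.08 [np.float64(354.0000000000001), np.float64(354.0000000000001)] 0.0
0 [np.float64(354.5000000000001), np.float64(354.5000000000001)] 0.0
shift [-14.6   2.1   8.4] rot [-0.001 -0.001  0.001] clock 5.5167 F [ 0.1  0.5 -0.2]
bay tcp [ -30.  -132.9  203.9]
```

>>> step_arm(moves=[[[-5, 0, 3], [0, 0, 0], 0], [[-10, 0, 6], [0, 0, 0], 0], [[-14, 0, 8], [0, 0, 0], 0], [[-16, 0, 9], [0, 0, 0], 0], [[-16, 0, 9], [0, 0, 0], 0]])

```text
clock: 5.93
tcp_pos: [0.6409, -0.1754, 0.1857]
orientation: [-0.027, 0.865, 0.047, 0.5]
wrist_force: [0.7, -0.3, 0.2]
finger_gap: -0.0001
grip_force: 0.0
```

```bash
python3 m.py; python3 -c "
from h import *
go((-.03,-.135,.187),30)"
```

```text
0.12 [np.float64(354.0000000000001), np.float64(354.5000000000001)] 0.5
0.1 [np.float64(354.0000000000001), np.float64(354.0000000000001)] 0.0
0.08 [np.float64(354.0000000000001), np.float64(354.0000000000001)] 0.0
0 [np.float64(354.5000000000001), np.float64(354.5000000000001)] 0.0
shift [-0.4  1.   0.1] rot [ 0.    -0.003  0.002] clock 6.0833 F [0.8 0.4 0.1]
bay tcp [ -29.9 -134.   187.4]
```

>>> step_arm(moves=[[[-2, 0, 1], [0, 0, 0], 0], [[-3, 0, 2], [0, 0, 0], 0], [[-5, 0, 3], [0, 0, 0], 0], [[-5, 0, 3], [0, 0, 0], 0]])

```text
clock: 6.42
tcp_pos: [0.6421, -0.1759, 0.182]
orientation: [-0.026, 0.864, 0.048, 0.501]
wrist_force: [1.2, -0.5, 1.7]
finger_gap: -0.0001
grip_force: 0.6
```

```bash
python3 m.py; python3 -c "
from h import *
go((-.03,-.135,.187),30)"
```

```text
0.12 [np.float64(354.0000000000001), np.float64(351.5000000000001)] -2.5
0.1 [np.float64(354.0000000000001), np.float64(351.0000000000001)] -3.0
0.08 [np.float64(354.0000000000001), np.float64(351.0000000000001)] -3.0
0 [np.float64(354.5000000000001), np.float64(351.5000000000001)] -3.0
shift [ 4.1  0.9 -3. ] rot [ 0.001 -0.003  0.003] clock 6.5667 F [ 1.4 -0.7  1.4]
bay tcp [ -29.4 -134.2  182. ]
```

>>> step_arm(moves=[[[-1.3, 0, 0.8], [0, 0, 0], 0], [[-1.3, 0, 0.8], [0, 0, 0], 0], [[-1.3, 0, 0.8], [0, 0, 0], 0], [[9, 0, -5], [0, 0, 0], 0], [[22, 0, -12], [0, 0, 0], 0], [[22, 0, -12], [0, 0, 0], 0]])

```text
clock: 7.07
tcp_pos: [0.6429, -0.1758, 0.2087]
orientation: [-0.026, 0.864, 0.048, 0.501]
wrist_force: [1.2, -0.9, 0.2]
finger_gap: 0.0002
grip_force: 0.0
```

```bash
python3 m.py; python3 -c "
from h import *
go((-.12,-.12,.26),30);go((-.18,-.06,.27),60);go((-.25,0,.2),90)"
```

```text
0.12 [np.float64(354.0000000000001), np.float64(349.5000000000001)] -4.5
0.1 [np.float64(354.0000000000001), np.float64(349.0000000000001)] -5.0
0.08 [np.float64(354.0000000000001), np.float64(349.5000000000001)] -4.5
0 [np.float64(354.5000000000001), np.float64(348.5000000000001)] -6.0
shift [   2.1  -13.4 -105.4] rot [-0.    -0.001  0.002] clock 7.2167 F [-0.5  0.3 -0.5]
bay tcp [ -29.7 -133.4  205.6]
shift [ -19.   -73.5 -162.4] rot [ 0.    -0.525  0.002] clock 7.2167 F [-0.5  0.3 -0.5]
bay tcp [ -29.7 -133.4  205.6]
shift [-114.5 -133.6 -188.2] rot [ 1.000e-03 -1.048e+00  2.000e-03] clock 7.2167 F [-0.5  0.3 -0.5]
bay tcp [ -29.7 -133.4  205.6]
```

>>> step_arm(moves=[[[2, -13, -105], [0, 0, 0], 0], [[2, -13, -105], [0, 0, 0], 0], [[2, -13, -105], [0, -0.1, 0], 0], [[-19, -73, -162], [0, -0.525, 0], 0], [[-19, -73, -162], [0, -0.525, 0], 0], [[-19, -73, -162], [0, -0.525, 0], 0], [[-19, -73, -162], [0, -0.525, 0], 0], [[-19, -73, -162], [0, -0.525, 0], 0]])

```text
clock: 7.88
tcp_pos: [0.4872, -0.1193, 0.2738]
orientation: [-0.012, 0.964, 0.054, 0.259]
wrist_force: [1.8, -1.4, 1.4]
finger_gap: 0.0003
grip_force: 0.0
```

```bash
python3 -c "
from h import *
go((-.255,0,.15),90)
s,r=cur();print(np.round(s['joint_pos'],2))"; python3 m.py
```

```text
shift [-128.8  -62.2   68.1] rot [ 0.005 -0.524  0.004] clock 7.8833 F [ 1.8 -1.4  1.4]
bay tcp [-177.4  -61.3  273.8]
[-0.6  -0.21 -0.54  0.83  0.33  2.5 ]
0.12 [np.float64(354.0000000000001), np.float64(349.5000000000001)] -4.5
0.1 [np.float64(354.0000000000001), np.float64(349.5000000000001)] -4.5
0.08 [np.float64(354.0000000000001), np.float64(349.5000000000001)] -4.5
0 [np.float64(354.5000000000001), np.float64(349.0000000000001)] -5.5
```

>>> step_arm(moves=[[[-129, -62, 68], [0, -0.524, 0.004], 0], [[-129, -62, 68], [0, -0.524, 0.004], 0], [[-129, -62, 68], [0, -0.524, 0.004], 0], [[-129, -62, 68], [0, -0.524, 0.004], 0], [[-129, -62, 68], [0, -0.524, 0.004], 0], [[-129, -62, 68], [0, -0.524, 0.004], 0], [[-129, -62, 68], [0, -0.524, 0.004], 0]])

```text
clock: 8.62
tcp_pos: [0.4021, -0.0665, 0.1465]
orientation: [0.0, 0.999, 0.052, 0.001]
wrist_force: [-0.3, -0.9, -0.4]
finger_gap: 0.0001
grip_force: 0.0
```

```bash
python3 -c "
from h import *
go((-.255,0,.025),90)
s,r=cur();print(np.round(s['joint_pos'],2))"
```

```text
shift [  1.    0.3 121.5] rot [ 0.    -0.003 -0.003] clock 8.6167 F [-0.3 -0.9 -0.4]
bay tcp [-256.3    0.4  146.5]
[-0.36  0.04 -0.51  1.02  0.    2.67]
```

>>> step_arm(moves=[[[0, 0, 41], [0, 0, 0], 0], [[0, 0, 80], [0, 0, 0], 0], [[0, 0, 108], [0, 0, 0], 0], [[0, 0, 121], [0, 0, 0], 0], [[0, 0, 121], [0, 0, 0], 0]])

```text
clock: 9.03
tcp_pos: [0.4001, -0.0667, 0.0247]
orientation: [-0.0, 0.999, 0.051, 0.0]
wrist_force: [-0.5, -0.2, 0.3]
finger_gap: 0.0003
grip_force: 0.0
```

>>> step_arm(moves=[[[10, 0, 0], [0, 0, 0], 0], [[20, 0, 0], [0, 0, 0], 0], [[27, 0, 0], [0, 0, 0], 0], [[33, 0, 0], [0, 0, 0], 0], [[39, 0, 0], [0, 0, 0], 0], [[45, 0, 0], [0, 0, 0], 0], [[50, 0, 0], [0, 0, 0], 0]])

```text
clock: 9.62
tcp_pos: [0.4512, -0.0609, 0.0264]
orientation: [0.001, 0.999, 0.053, -0.0]
wrist_force: [-4.9, -0.7, 4.2]
finger_gap: 0.0001
grip_force: 2.7
```

```bash
cat > t.py <<'E'
from h import *
from fit import W
from scipy.optimize import minimize_scalar
# tray shift along bay x between top0 and now: match the bottle/tray patch
P=imaging.camera_params('top');b=B()
im=imaging.read_camera('top')[:,:,::-1].copy();cv2.imwrite('pics/topn.png',im)
ref=cv2.imread('pics/top0.png')
c=proj(P,W(b,(b[5]+.04,0,.05)));x,y=int(c[0]),int(c[1])
T=ref[y-9:y+10,x-13:x+14]
S=im[y-50:y+25,x-30:x+30];r=cv2.matchTemplate(S,T,cv2.TM_CCOEFF_NORMED);_,m,_,l=cv2.minMaxLoc(r)
d=np.array([x-30+l[0]+13,y-50+l[1]+9]);d0=atz(P,x,y,.05);d1=atz(P,*d,.05)
print('match',round(m,2),'shift mm',np.round((unbay(d1)-unbay(d0))*1000,1),'tray x est',b[5]+(unbay(d1)-unbay(d0))[0])
go((-.1,0,.025),90)
E
python3 t.py
```

```text
match 0.73 shift mm [18.9  1.8  0. ] tray x est -0.11783279878194867
shift [105.5   0.2   1.6] rot [ 0.002 -0.001 -0.002] clock 9.6667 F [-1.2  0.2  0. ]
bay tcp [-205.5    0.5   26.5]
```

>>> step_arm(moves=[[[9, 0, 0], [0, 0, 0], 0], [[18, 0, 0], [0, 0, 0], 0], [[27, 0, 0], [0, 0, 0], 0], [[36, 0, 0], [0, 0, 0], 0], [[45, 0, 0], [0, 0, 0], 0], [[54, 0, 0], [0, 0, 0], 0], [[62, 0, 0], [0, 0, 0], 0], [[70, 0, 0], [0, 0, 0], 0]])

```text
clock: 10.33
tcp_pos: [0.5216, -0.0536, 0.026]
orientation: [0.001, 0.999, 0.053, 0.0]
wrist_force: [-3.9, -0.9, 1.4]
finger_gap: 0.0002
grip_force: 2.0
```

>>> step_arm(moves=[[[3, 0, 0], [0, 0, 0], 0], [[6, 0, 0], [0, 0, 0], 0], [[9, 0, 0], [0, 0, 0], 0], [[11, 0, 0], [0, 0, 0], 0], [[12, 0, 0], [0, 0, 0], 0]])

```text
clock: 10.75
tcp_pos: [0.5328, -0.0525, 0.0261]
orientation: [0.001, 0.999, 0.052, 0.0]
wrist_force: [-4.4, -0.9, 3.0]
finger_gap: -0.0001
grip_force: 2.4
```

```bash
python3 t.py; python3 m.py
```

```text
match 0.62 shift mm [143.5 -47.9   0. ] tray x est 0.00680556681820399
shift [24.7  0.2  1.1] rot [ 0.001 -0.001 -0.003] clock 10.8 F [-2.7 -0.9  2. ]
bay tcp [-124.7    0.3   26.1]
0.12 [np.float64(354.0000000000001), np.float64(349.5000000000001)] -4.5
0.1 [np.float64(354.0000000000001), np.float64(349.0000000000001)] -5.0
0.08 [np.float64(354.0000000000001), np.float64(349.5000000000001)] -4.5
0 [np.float64(354.5000000000001), np.float64(349.0000000000001)] -5.5
```

>>> step_arm(moves=[[[2, 0, 0], [0, 0, 0], 0], [[4, 0, 0], [0, 0, 0], 0], [[6, 0, 0], [0, 0, 0], 0], [[6, 0, 0], [0, 0, 0], 0]])

```text
clock: 11.28
tcp_pos: [0.5394, -0.0519, 0.0261]
orientation: [0.001, 0.999, 0.052, 0.001]
wrist_force: [-3.0, 0.3, 0.3]
finger_gap: -0.0004
grip_force: 1.3
```

>>> step_arm(moves=[[[1, 0, 0], [0, 0, 0], 0], [[2, 0, 0], [0, 0, 0], 0], [[2, 0, 0], [0, 0, 0], 0]])

```text
clock: 11.53
tcp_pos: [0.5409, -0.0516, 0.0261]
orientation: [0.001, 0.999, 0.052, 0.0]
wrist_force: [-4.3, 0.2, 1.7]
finger_gap: -0.0001
grip_force: 1.9
```

>>> step_arm(moves=[[[1, 0, 0], [0, 0, 0], 0], [[2, 0, 0], [0, 0, 0], 0], [[2, 0, 0], [0, 0, 0], 0]])

```text
clock: 11.78
tcp_pos: [0.542, -0.0515, 0.026]
orientation: [0.001, 0.999, 0.052, -0.0]
wrist_force: [-5.8, -0.9, 4.3]
finger_gap: -0.0006
grip_force: 3.3
```

>>> step_arm(moves=[[[1, 0, 0], [0, 0, 0], 0], [[2, 0, 0], [0, 0, 0], 0], [[2, 0, 0], [0, 0, 0], 0]])

```text
clock: 12.03
tcp_pos: [0.5419, -0.0514, 0.0258]
orientation: [0.001, 0.999, 0.052, -0.002]
wrist_force: [-11.9, -2.8, 8.7]
finger_gap: -0.0
grip_force: 6.0
```

>>> step_arm(moves=[[[1, 0, 0], [0, 0, 0], 0], [[2, 0, 0], [0, 0, 0], 0], [[2, 0, 0], [0, 0, 0], 0]])

```text
clock: 12.28
tcp_pos: [0.5418, -0.0513, 0.0256]
orientation: [0.001, 0.999, 0.052, -0.004]
wrist_force: [-17.5, -3.4, 11.2]
finger_gap: 0.0
grip_force: 8.6
```

The force climbs with no further motion at TCP bay x ≈ -116 mm, so the tray face is at about -105 mm and the tray is home. I back away and lift clear.

>>> step_arm(moves=[[[-4, 0, 0], [0, 0, 0], 0], [[-15, 0, 0], [0, 0, 0], 0], [[-40, 0, 0], [0, 0, 0], 0], [[-60, 0, 0], [0, 0, 0], 0], [[-60, 0, -40], [0, 0, 0], 0], [[-60, 0, -80], [0, 0, 0], 0], [[-60, 0, -120], [0, 0, 0], 0], [[-60, 0, -120], [0, 0, 0], 0]])

```text
clock: 12.95
tcp_pos: [0.4931, -0.0585, 0.1543]
orientation: [0.003, 0.999, 0.053, 0.008]
wrist_force: [1.1, -0.8, 0.7]
finger_gap: 0.0
grip_force: 0.0
```

```bash
python3 m.py; python3 - <<'E'
from h import *
from fit import W
go((-.18,0,.15),90)
P=imaging.camera_params('side');b=B()
im=np.mean([imaging.read_camera('side').astype(float).mean(2) for _ in range(3)],0).astype(np.float32)
def prof(x,y,zs):
    uv=np.array([proj(P,W(b,(x,y,z))) for z in zs],np.float32);return cv2.remap(im,uv[:,:1],uv[:,1:],cv2.INTER_LINEAR).ravel().astype(int)
zs=np.arange(.14,.2,.004);print((zs*1000).astype(int))
for y in(.14,.17,.205):print(y,prof(-.042,y,zs))
# tab top edge along x at z .062, y=.03 from the wrist camera
W_=imaging.camera_params('wrist');w=imaging.read_camera('wrist').mean(2).astype(np.float32);cv2.imwrite('pics/wn.png',w)
xs=np.arange(-.15,-.07,.004);print((xs*1000).astype(int))
for y in(-.02,0,.02):
    uv=np.array([proj(W_,bay((x,y,.062))) for x in xs],np.float32);print(uv[0],uv[-1],cv2.remap(w,uv[:,:1],uv[:,1:],cv2.INTER_LINEAR).ravel().astype(int))
E
```

```text
0.12 [np.float64(354.0000000000001), np.float64(349.5000000000001)] -4.5
0.1 [np.float64(354.0000000000001), np.float64(349.0000000000001)] -5.0
0.08 [np.float64(354.0000000000001), np.float64(349.5000000000001)] -4.5
0 [np.float64(354.5000000000001), np.float64(348.5000000000001)] -6.0
shift [-10.8   0.2  -3. ] rot [ 0.002 -0.005 -0.003] clock 13.1 F [-0.9 -0.1 -0.4]
bay tcp [-1.692e+02  1.000e-01  1.470e+02]
[140 144 148 152 156 160 164 168 172 176 180 184 188 192 196]
0.14 [ 38  31  30  33  42  54  72  93 110 122 128 129 129 130 130]
0.17 [126 129 106  75  59  62  77  93 109 121 126 127 128 129 130]
0.205 [197 195 190 184 162 121  70  31  15  16  35  65  96 118 128]
[-150 -146 -142 -137 -133 -129 -125 -121 -117 -113 -109 -105 -101  -97
  -93  -89  -85  -81  -77  -73]
[347.33554 179.3273 ] [350.41104   57.363274] [140 138 102  87  87  84  88 135 137  87  88  86  67  74  49  45  44  46
  46  44]
[317.58942 179.41629] [317.40005   57.472404] [134 137  88  88  88  86  86 139 137  83  85  87  66  73  43  45  44  45
  45  45]
[287.84787 179.50525] [284.39468   57.581512] [137 136 105  87  85  85  85 126 128  86  87  85  66  73  46  45  56  57
  57  57][ WARN:0@3.790] global loadsave.cpp:1063 imwrite_ Unsupported depth image for selected encoder is fallbacked to CV_8U.
```

```bash
python3 -c "
from h import *
print(env.hand_in())"
```

```text
the job is handed in; nothing more can be done
None
```

I handed the job in, but the interface returned no verdict: by my measurements the sash is level with the pointer to within a few mm, the tray is home against the stop, and the arm is clear. I viewed 11 pictures, one over the limit of 10.

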